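# Clamp a box section in the stockroom jig with its wing screw

## Robot

A 6-joint arm with a two-finger parallel gripper is mounted at the origin on the work surface. World frame = base frame: x ahead of the robot, y to its left, z up, the work surface at z = 0. Lengths are in m, angles in rad, forces in N, time in s.
With the tool pointing down it reaches from about 0.25 to 0.775 m from the base axis. Payload 4 kg.
Tool frame: the origin (TCP) lies on the centre line of the jaws, within the pads' length; the fingertips stand 25 mm ahead of it and the grasp point (between the pads) lies 6 mm ahead of it; z points along the fingers, y is the line along which they close (so a half turn about z gives the same grasp; the last joint's range is limited). The gripper opens to 85 mm and grips with 20 to 120 N. Pads are 22 mm wide; open, the fingers measure 114 mm over their backs; the gripper's body (76 mm by 85 mm) begins 54 mm behind the grasp point. The pads swing forward as they close: fully open they stand 13 mm farther back than shut.
Start: joints at [-1.207, 0.087, 1.371, -0, 1.684, -0.103], TCP at [0.248, -0.491, 0.225] pointing down, gripper open.
Joint ranges: [-3.1, 3.1], [-0.76, 2.03], [0.27, 2.55], [-1.08, 4.22], [0.17, 2.65], [-2.57, 2.57]. Speed limits (rad/s): [2.79, 2.79, 3.14, 3.14, 3.14, 3.14].

## Interface

Orientations are given as a unit quaternion [w, x, y, z].
In Python, from workcell import * gives the robot as it stands.
- The arm moves only by the tool play_rows, never from a script. Its argument "commands" is one flat list of numbers, 5 for each row, row after row: the closure, from -1 (fully open) to 1 (shut), then the shift along the tool's x, y, z in m, then the turn about the tool's z in degrees. A call has 1 to 12 rows; each row is the pose to reach, as a shift and turn from the pose commanded when the call began, along the tool's axes at that moment; what a row does not reach only later rows make up. A row lasts 1/12 s, in which the tool goes at most 41.7 mm and 7.16 degrees, less where a joint would pass 70% of its speed; a pose out of reach is approached as far as the arm can. A call with a gripper value outside its range is refused whole. The fingers move at their own pace and stop on an object; "grip_force" is the grip in N (left out, the last holds). Time passes only in rows, so rows that repeat a pose let the fingers close. It gives the time, the measured TCP pose, the force, the opening and the grip force at its end, in the units of the state.
- get_obs(): the state, without advancing time (a new reading comes with each control period).
- read_camera(name): name is "scene" or "top"; returns the picture (384x512x3 uint8, red, green, blue); there is no depth.
- camera_params(name): a dict with "fov_y" (degrees; the focal length in pixels is half the picture's height over the tangent of half this angle, whatever the lens; pixels are square), "cx", "cy" (the principal point, pixels), "origin" and "attitude" of the camera in the world. Camera axes: x right, y down, z forward; pixel columns grow to the right and rows downward; lengths in m; the calibration is good to about 2 mm. A picture is of the moment at which its call begins. camera_params takes no time and is no camera call.
- hand_in(): hands the job in; it is judged then, once.
The state is a dict: "time_s": time; "joint_positions": joint angles; "qd": joint speeds; "effort": joint torques, N m; "eef_pos": TCP position; "tool_rot": TCP orientation; "wrist_force": force on the tool from outside, world axes, zero at the start; "torque": the same for the moment, N m; "width": finger opening in m; "grasp_force": force on a finger pad.
Only numpy, scipy, OpenCV 4.12 (cv2) and the standard library are available. Lean on these libraries where they do the work, as an engineer would, in place of code of your own. Each camera call takes 0.05 s, during which the arm holds its last target. There are 200 camera calls.

## Task

Push the aluminium box section along the channel of the red clamp jig until its end butts against the jig's end stop, and then run the clamp's loose wing screw all the way down (clockwise seen from above) by stroking its wings round with the fingertips, stroke after stroke, until it comes to its stop. Only push with the fingertips: do not pinch or lift the box section or the screw, do not force them, and leave everything else where it stands.

Things in the scene. Friction and masses are not known exactly. Their poses are not given: they have to be found in the camera images.
- jig: red clamp jig fixed to the counter. Origin at its underside, straight below the vertical screw axis; z up. Aluminium base plate 10 mm thick, x -85 to 50 mm, y -70 to 100 mm. On it, along y, a channel 44 mm wide, centred on x = 0, between two dark fences 12 mm tall (y -50 to 80 mm, outer faces at x = -30 and 30 mm), open at the +y end.
- end_stop (a point): centre of the face of the jig's end stop, a dark block 20 mm tall that closes the channel at -y; at x = 0, y = -50, z = 20 mm in the jig's frame
- clamp_top (a point): point on the screw axis at the top of the jig's red arm, 66 mm above the counter. The arm is 28 mm wide, 18 mm thick and reaches over the channel from a red column to x = 19 mm. The column (jig frame x -76 to -46 mm, y -18 to 18 mm) rises to z = 115 mm just outside the circle of the wings, leaving hardly any room for a finger between.
- tube: the box section: loose aluminium tube 165 mm long (its y axis), 40 wide, 20 tall, about 0.14 kg, lying in the channel on the base plate under the arm, its +y end sticking out. Origin at the centre of its underside. It starts 30 to 60 mm short of the end stop; home, its origin is at y = 32.5 mm in the jig's frame and its outer end 15 mm past the base plate's edge.
- tube_far_end (a point): centre of the box section's outer (+y) end face, the one to push on, 10 mm above its underside
- wings: wings of the steel wing screw above the arm. Origin on the screw axis at the underside of the hub; z up; x along the two opposite wings. Hub 30 mm across at the foot, 22 at the top, 20 tall. The wings are 6 mm thick, reach 42 mm from the axis and stand 2 to 28 mm above the origin. The screw sinks 5 mm a turn; fully down, the origin is 72.5 mm above the counter.
- wing_screw (a joint): rad that the wing screw has still to be turned. Starts between 6.5 and 10.5 and falls as it turns clockwise seen from above; 0 is fully down at a hard stop, its foot then on the box section. Turns freely against light friction (0.03 N m, about 1 N at the wings) and stays where it is left.
- offcut: bystander: short aluminium box section, 110 x 30 x 30 mm, lying beside the jig; origin at the centre of its underside
- tin: bystander: steel tin, 68 mm across, 85 mm tall; origin at the centre of its underside
- screwdriver: bystander: screwdriver lying in front of the jig; x along it, handle to -x
- carton: bystander: cardboard carton 90 x 130 x 70 mm; origin at the centre of its underside
- jar: bystander: clear jar with a white cap, 70 mm across, 100 mm tall; origin at the centre of its underside
- mug: bystander: white mug, 80 mm across, 90 mm tall; origin at the centre of its underside
- tape_measure: bystander: black tape measure, 70 x 38 x 62 mm; origin at the centre of its underside
Not all that is in view belongs to the job. Leave any blue or orange look-alike of the jig alone.

How it is judged:
By the outcome, as a careful person would: the job done as asked, in the order asked, and still so for the second after the job is handed in, with the robot touching nothing.
It also fails if it takes over 72 s, if anything falls off the work surface, if the arm or the gripper's body presses on something with over 40 N, if the wrist force passes 120 N, or if a joint passes its speed limit or range.

## Working session

There is one attempt and no reset: what is moved stays moved. The work goes in short steps, Python scripts to look and compute and a tool call to move; the robot and the scene stay as the last step left them, time stands still between calls to the robot, and variables do not carry over. Pictures are saved under pics/ and viewed, at most 10 in all, crops included, and the job is handed in when it is done.

Besides the shell and the picture viewer there is one more tool, called as name(argument=value, ...), one argument or row to a line, values as JSON. play_rows: Moves the arm, as the interface text tells. Its arguments: {"type":"object","properties":{"commands":{"type":"array"},"grip_force":{"type":"number"}},"required":["commands"]}

```bash
mkdir -p pics
python3 - <<'E'
from workcell import *
import cv2
for n in("scene","top"):
    im=read_camera(n); cv2.imwrite(f"pics/{n}0.png",cv2.resize(im[:,:,::-1],(800,600),interpolation=cv2.INTER_CUBIC))
    print(camera_params(n))
o=get_obs();print({k:o[k] for k in("time_s","eef_pos","tool_rot","wrist_force","width")})
E
```

```text
{'fov_y': 47.26592950056322, 'cx': 258.20464002444453, 'cy': 190.5665702958424, 'origin': array([1.34879719, 0.26181174, 1.04753579]), 'attitude': array([-0.21724926,  0.56177974,  0.74471171, -0.28742087])}
{'fov_y': 43.07906441076516, 'cx': 259.6714156001137, 'cy': 192.26519374652156, 'origin': array([0.24463528, 0.0286311 , 1.52442937]), 'attitude': array([-0.06374107,  0.70539259, -0.70321896,  0.06197961])}
{'time_s': 0.1, 'eef_pos': array([ 0.24734162, -0.49073306,  0.22431323]), 'tool_rot': array([-1.01500826e-03,  9.72886459e-01,  2.31280984e-01, -1.19630345e-04]), 'wrist_force': array([-0.06688779,  0.80272365, -0.05222359]), 'width': 0.08524486808247145}
```

View pics/scene0.png

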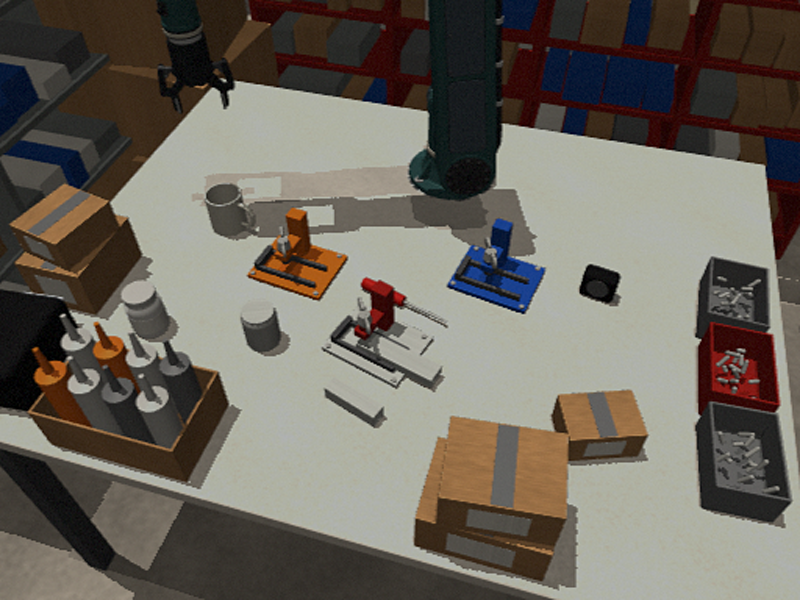

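View pics/top0.png

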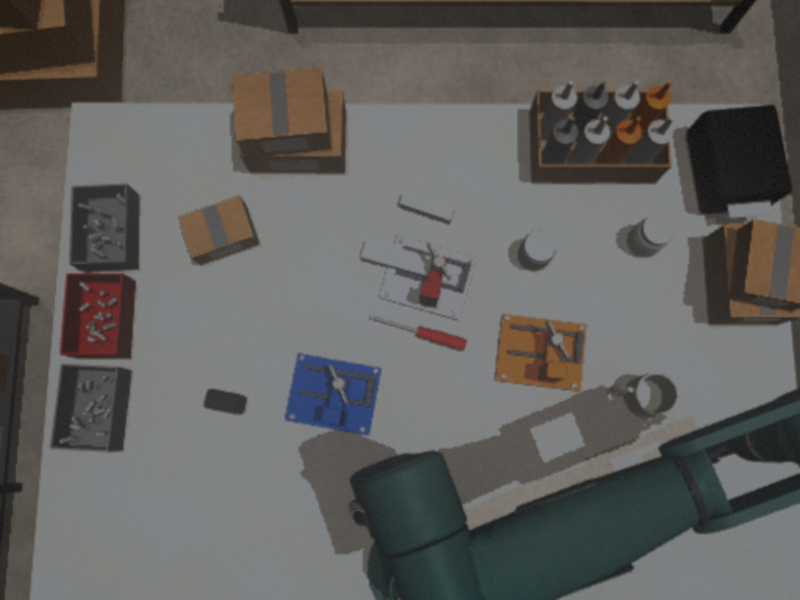

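The scene view shows the red jig near (380,335). The top view shows it near (425,275), with the tube's outer end near (362,252), the offcut beyond it and the screwdriver on the robot's side. I'll enlarge both.

```bash
cat > h.py <<'E'
from workcell import *
import numpy as np, cv2
from scipy.spatial.transform import Rotation as R
def cam(n):
    p=camera_params(n); q=np.array(p["attitude"]); return p,R.from_quat(q[[1,2,3,0]]).as_matrix()
def ray(n,u,v,z):
    p,M=cam(n); f=192/np.tan(np.radians(p["fov_y"]/2))
    d=M@np.array([(u-p["cx"])/f,(v-p["cy"])/f,1]); o=np.array(p["origin"]); return o+d*(z-o[2])/d[2]
def proj(n,P):
    p,M=cam(n); f=192/np.tan(np.radians(p["fov_y"]/2)); c=(np.atleast_2d(P)-p["origin"])@M
    return np.c_[p["cx"]+f*c[:,0]/c[:,2],p["cy"]+f*c[:,1]/c[:,2]]
def crop(n,name,u0,v0,w,h,s):
    im=read_camera(n)[v0:v0+h,u0:u0+w,::-1]; cv2.imwrite("pics/"+name,cv2.resize(im,(w*s,h*s),interpolation=cv2.INTER_CUBIC))
E
python3 - <<'E'
from h import *
crop("top","t1.png",220,115,100,100,6)
crop("scene","s1.png",195,165,100,90,6)
print(proj("top",[[.5,0,0],[.5,.1,0],[.6,0,0]]))
E
```

```text
[[270.00624292 198.15838969]
 [238.53537068 198.06795584]
 [269.99133229 167.46530407]]
```

View pics/t1.png

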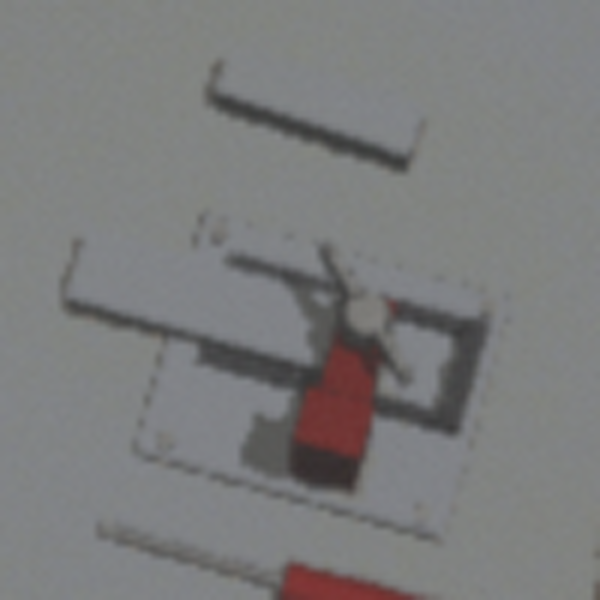

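View pics/s1.png

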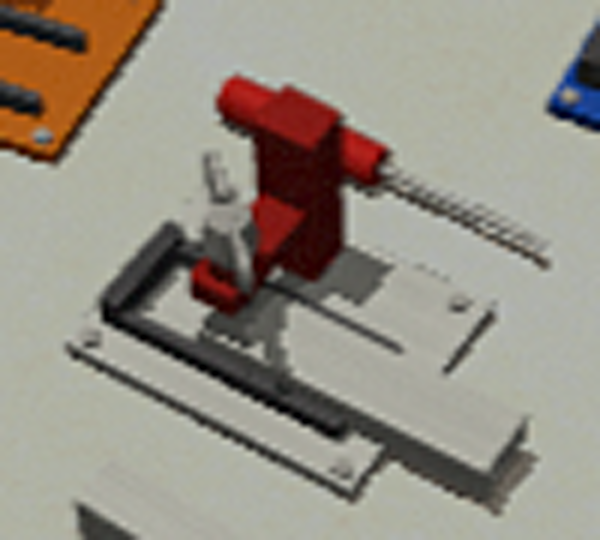

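Top crop: plate corners at (200,212), (507,292), (440,538) and (137,452). The tube's end runs (78,242)–(63,300), the hub is at (368,315), and the wing tips are at (325,248) and (407,380). Scene crop: plate corners at (68,347), (355,497) and (495,310).

Run:
```python
from h import *
from scipy.optimize import least_squares
t=lambda X,Y:((X+.5)/6-.5+220,(Y+.5)/6-.5+115)
s=lambda X,Y:((X+.5)/6-.5+195,(Y+.5)/6-.5+165)
obs=[("top",t(200,212),(50,100,10)),("top",t(507,292),(50,-70,10)),("top",t(440,538),(-85,-70,10)),("top",t(137,452),(-85,100,10)),
("scene",s(68,347),(50,-70,10)),("scene",s(355,497),(50,100,10)),("scene",s(495,310),(-85,100,10))]
def J(p,P):
    c,sn=np.cos(p[2]),np.sin(p[2]);P=np.array(P)/1e3
    return np.array([p[0]+c*P[0]-sn*P[1],p[1]+sn*P[0]+c*P[1],P[2]])
def res(p): return np.concatenate([(proj(n,J(p,P))[0]-uv) for n,uv,P in obs])
r=least_squares(res,[.55,-.05,-.2]);p=r.x;print(p,np.degrees(p[2]),r.fun.reshape(-1,2).round(1).tolist())
def inv(w):
    c,sn=np.cos(p[2]),np.sin(p[2]);d=np.array(w[:2])-p[:2];return np.array([c*d[0]+sn*d[1],-sn*d[0]+c*d[1]])*1e3
print("tube end",[inv(ray("top",*t(*a),.03)).round(1) for a in((78,242),(63,300))],[inv(ray("scene",*s(*a),.03)).round(1) for a in((528,425),(490,472))])
for z in(.095,.1,.105,.11): print(z,[inv(ray("top",*t(*a),z)).round(1) for a in((368,315),(325,248),(407,380))])
for z in(.1,.11,.12): print(z,[inv(ray("scene",*s(*a),z)).round(1) for a in((210,155),)])
for z in(0,.05):print("far", J(p,(0,0,0)),inv([0,0]))
off=[ray("top",*t(*a),.03)[:2].round(3) for a in((220,60),(422,122),(408,163),(210,95))];print(off,[inv(o) for o in off])
```

```text
[ 0.58111976 -0.02972153 -0.27214996] -15.593043935742696 [[0.6, -0.2], [0.6, 0.4], [0.7, -0.4], [-0.6, -0.5], [0.1, 0.2], [0.5, -0.2], [0.7, -0.4]]
tube end [array([ 10.4, 157.3]), array([-21.9, 156. ])] [array([-15.3, 155.1]), array([ 17.9, 153.3])]
0.095 [array([-1.5, -1.9]), array([26. , 28.1]), array([-28.4, -29.5])]
0.1 [array([-2.7, -2. ]), array([24.7, 27.9]), array([-29.5, -29.5])]
0.105 [array([-3.9, -2.1]), array([23.4, 27.7]), array([-30.6, -29.5])]
0.11 [array([-5.1, -2.2]), array([22.2, 27.5]), array([-31.7, -29.5])]
0.1 [array([-29.4, -33.5])]
0.11 [array([-22.1, -28. ])]
0.12 [array([-14.8, -22.5])]
far [ 0.58111976 -0.02972153  0.        ] [-567.72099996 -127.57902958]
far [ 0.58111976 -0.02972153  0.        ] [-567.72099996 -127.57902958]
[array([0.734, 0.044]), array([ 0.7  , -0.063]), array([ 0.677, -0.055]), array([0.714, 0.05 ])] [array([127.43695596, 112.10287696]), array([ 1.23450228e+02, -9.83084028e-02]), array([99.14631468,  1.42478691]), array([106.56023449, 112.50599051])]
```

```bash
cat >> h.py <<'E'
JIG=(0.5807,-0.0303,-15.6)
def jw(X,Y):
    a=np.radians(JIG[2]);return np.array([JIG[0]+(np.cos(a)*X-np.sin(a)*Y)/1e3,JIG[1]+(np.sin(a)*X+np.cos(a)*Y)/1e3])
def st():
    o=get_obs();q=o["tool_rot"];M=R.from_quat(np.array(q)[[1,2,3,0]]).as_matrix()
    return o,M,np.degrees(np.arctan2(M[1,0],M[0,0]))
def goal(X,Y,z,yawjig):   # jig mm, TCP z m, tool-x yaw in jig frame
    o,M,y=st();g=np.array([*jw(X,Y),z]);d=M.T@(g-o["eef_pos"]);t=-((yawjig+JIG[2]-y+180)%360-180)
    print("shift mm",(d*1e3).round(1),"turn",round(t,1),"q6",np.degrees(o["joint_positions"][5]).round(1),"t",o["time_s"])
E
python3 - <<'E'
from h import *
goal(0,195,.225,90)
goal(0,195,.037,90)
E
```

```text
shift mm [ 6.363e+02 -4.054e+02  3.000e-01] turn -47.7 q6 -5.9 t 0.2
shift mm [ 636.2 -405.2  188.3] turn -47.7 q6 -5.9 t 0.2
```

play_rows(
  commands=[-1, 15, 0, 0, 0],
  grip_force=20,
)

```text
time_s: 0.28
eef_pos: [0.2799, -0.4753, 0.2248]
tool_rot: [0.0, 0.974, 0.227, -0.002]
wrist_force: [0.5, -0.9, -1.2]
width: 0.0859
grasp_force: 0.0
```

I entered 15 m there instead of 15 mm. The row limit capped the move, so no harm was done. I'll work in metres from here and check where the commanded pose stands.

play_rows(
  commands=[0, 0, 0, 0, 0],
)

```text
time_s: 0.37
eef_pos: [0.2887, -0.4699, 0.2251]
tool_rot: [-0.001, 0.972, 0.233, 0.002]
wrist_force: [-0.0, 0.3, -0.1]
width: 0.0756
grasp_force: 0.0
```

Run:
```python
from h import *
goal(0,195,.225,90)
```

```text
shift mm [ 591.6 -402.9    3.1] turn -47.4 q6 -1.4 t 0.3667
```

play_rows(
  commands=[1, 0.03, -0.02, 0, 0, 1, 0.06, -0.04, 0, 0, 1, 0.09, -0.061, 0, 0, 1, 0.12, -0.081, 0, 0, 1, 0.15, -0.102, 0, 0, 1, 0.18, -0.122, 0, 0, 1, 0.21, -0.143, 0, 0, 1, 0.24, -0.163, 0, 0, 1, 0.27, -0.184, 0, 0, 1, 0.3, -0.204, 0, 0, 1, 0.33, -0.225, 0, 0, 1, 0.36, -0.245, 0, 0],
)

```text
time_s: 1.37
eef_pos: [0.4964, -0.0896, 0.2254]
tool_rot: [-0.0, 0.973, 0.232, 0.0]
wrist_force: [-0.1, -0.8, 0.2]
width: -0.0001
grasp_force: 0.0
```

play_rows(
  commands=[1, 0.03, -0.02, 0, -5, 1, 0.06, -0.04, 0, -10, 1, 0.09, -0.061, 0, -15, 1, 0.12, -0.083, 0, -20, 1, 0.15, -0.105, 0, -25, 1, 0.18, -0.125, 0, -30, 1, 0.21, -0.145, 0, -35, 1, 0.231, -0.158, 0, -41, 1, 0.231, -0.158, 0, -47.4, 1, 0.231, -0.158, 0.03, -47.4, 1, 0.231, -0.158, 0.06, -47.4, 1, 0.231, -0.158, 0.06, -47.4],
)

```text
time_s: 2.37
eef_pos: [0.6272, 0.1534, 0.157]
tool_rot: [-0.003, 0.798, 0.603, -0.006]
wrist_force: [-1.1, -0.2, -3.1]
width: 0.0002
grasp_force: 0.0
```

Run:
```python
from h import *
goal(0,195,.035,90);print(get_obs()["wrist_force"],get_obs()["width"])
crop("scene","s2.png",195,140,130,100,6)
```

```text
shift mm [  6.3   6.2 121.9] turn -0.2 q6 24.5 t 2.3667
[-1.09553219 -0.23225652 -3.10950461] 0.00020172861881876333
```

View pics/s2.png

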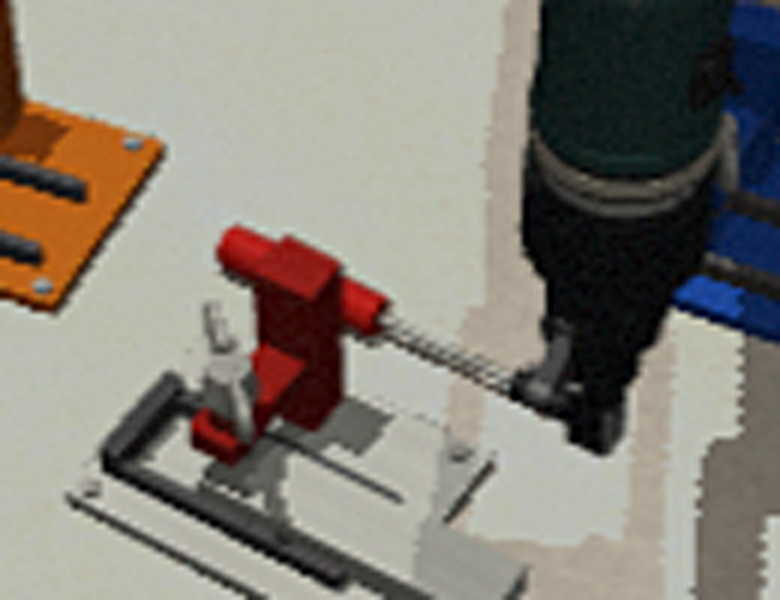

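The fingers are shut and hang above and beyond the tube's outer end; the tip is near (595,445). Now I'll lower behind the end face and then push.

play_rows(
  commands=[1, 0.003, 0.003, 0.03, 0, 1, 0.006, 0.006, 0.06, 0, 1, 0.006, 0.006, 0.09, 0, 1, 0.006, 0.006, 0.115, 0, 1, 0.006, 0.006, 0.121, 0, 1, 0.006, 0.006, 0.121, 0, 1, -0.01, 0.006, 0.121, 0, 1, -0.015, 0.006, 0.121, 0, 1, -0.015, 0.006, 0.121, 0],
)

```text
time_s: 3.17
eef_pos: [0.6344, 0.1357, 0.0478]
tool_rot: [0.002, 0.798, 0.602, 0.002]
wrist_force: [0.1, -0.9, 0.3]
width: -0.0005
grasp_force: 0.0
```

Run:
```python
from h import *
goal(0,166.5,.035,90);goal(0,126,.035,90);print(get_obs()["wrist_force"])
```

```text
shift mm [-7.8 -7.1 12.7] turn -0.4 q6 23.1 t 3.1667
shift mm [-48.3  -6.8  12.7] turn -0.4 q6 23.1 t 3.1667
[ 0.09262878 -0.87350415  0.25533063]
```

play_rows(
  commands=[1, 0, -0.004, 0.006, 0, 1, 0, -0.0065, 0.01, 0, 1, 0, -0.0065, 0.01, 0, 1, -0.004, -0.0065, 0.01, 0, 1, -0.008, -0.0065, 0.01, 0, 1, -0.012, -0.0065, 0.01, 0, 1, -0.016, -0.0065, 0.01, 0, 1, -0.02, -0.0065, 0.01, 0, 1, -0.024, -0.0065, 0.01, 0, 1, -0.028, -0.0065, 0.01, 0, 1, -0.032, -0.0065, 0.01, 0, 1, -0.032, -0.0065, 0.01, 0],
)

```text
time_s: 4.17
eef_pos: [0.6176, 0.1074, 0.0344]
tool_rot: [0.0, 0.798, 0.602, -0.0]
wrist_force: [1.0, 0.3, -0.3]
width: 0.0001
grasp_force: 0.0
```

Run:
```python
from h import *
goal(0,126,.038,90);print(get_obs()["wrist_force"])
```

```text
shift mm [-16.6   1.5  -3.6] turn -0.3 q6 20.6 t 4.1667
[ 0.97297715  0.30375724 -0.25245752]
```

play_rows(
  commands=[1, -0.003, 0.001, -0.003, 0, 1, -0.006, 0.001, -0.003, 0, 1, -0.009, 0.001, -0.003, 0, 1, -0.012, 0.001, -0.003, 0, 1, -0.014, 0.001, -0.003, 0, 1, -0.014, 0.001, -0.003, 0],
)

```text
time_s: 4.67
eef_pos: [0.6148, 0.0941, 0.0373]
tool_rot: [0.0, 0.798, 0.603, -0.0]
wrist_force: [-0.7, 0.6, -0.1]
width: -0.0
grasp_force: 0.0
```

play_rows(
  commands=[1, -0.001, 0, 0, 0, 1, -0.002, 0, 0, 0],
)

```text
time_s: 4.83
eef_pos: [0.6144, 0.0927, 0.0374]
tool_rot: [-0.0, 0.798, 0.603, 0.0]
wrist_force: [-0.1, 0.6, 0.7]
width: 0.0
grasp_force: 0.0
```

play_rows(
  commands=[1, -0.001, 0, 0, 0, 1, -0.002, 0, 0, 0],
)

```text
time_s: 5.0
eef_pos: [0.6138, 0.0908, 0.0374]
tool_rot: [0.0, 0.798, 0.603, -0.0]
wrist_force: [0.2, -0.3, 0.2]
width: -0.0001
grasp_force: 0.0
```

Run:
```python
from h import *
goal(0,126,.038,90);print(get_obs()["wrist_force"])
crop("top","t2.png",220,115,100,100,6)
crop("scene","s3.png",195,165,100,90,6)
```

```text
shift mm [ 0.5  0.6 -0.6] turn -0.2 q6 19.0 t 5.0
[ 0.20778975 -0.30289615  0.23798444]
```

View pics/s3.png

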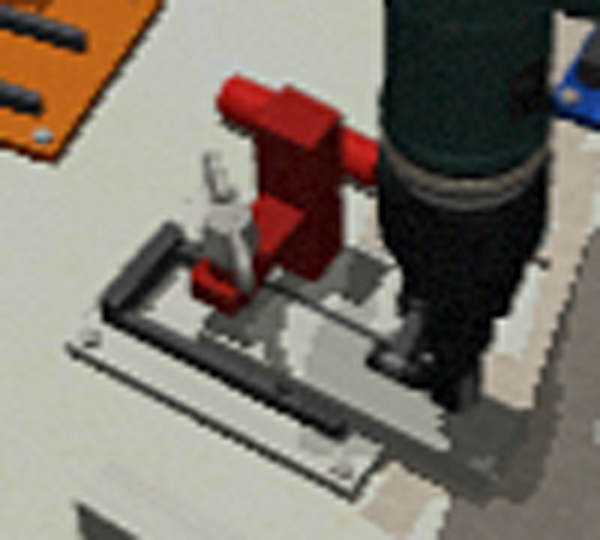

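Run:
```python
from h import *
o,M,y=st()
for d in (0,.019,.025): 
    P=o["eef_pos"]+M[:,2]*d; uv=proj("scene",P)[0]; ut=proj("top",P)[0]; print(P.round(3),((uv-[195,165]+.5)*6-.5).round(),((ut-[220,115]+.5)*6-.5).round())
for Y in(115,120,155.5):
  for X in(-20,20):
    for z in (.01,.03):
      uv=proj("scene",[*jw(X,Y),z])[0];print(Y,X,z,((uv-[195,165]+.5)*6-.5).round())
```

```text
[0.614 0.091 0.037] [458. 410.] [131. 275.]
[0.614 0.091 0.018] [457. 433.] [132. 284.]
[0.614 0.091 0.012] [457. 441.] [133. 286.]
115 -20 0.01 [459. 407.]
115 -20 0.03 [460. 382.]
115 20 0.01 [417. 464.]
115 20 0.03 [417. 440.]
120 -20 0.01 [467. 412.]
120 -20 0.03 [469. 387.]
120 20 0.01 [426. 469.]
120 20 0.03 [426. 444.]
155.5 -20 0.01 [531. 442.]
155.5 -20 0.03 [533. 418.]
155.5 20 0.01 [490. 501.]
155.5 20 0.03 [491. 476.]
```

View pics/t2.png

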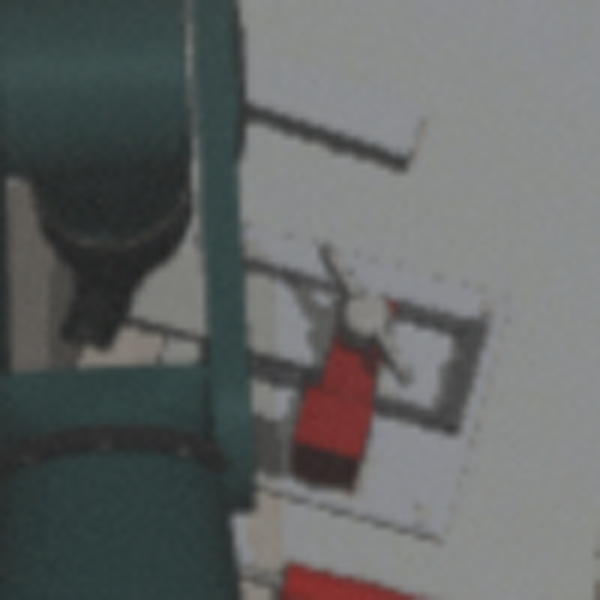

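Run:
```python
from h import *
o,M,y=st()
im=read_camera("scene"); sub=im[222:254,254:286].mean(2).astype(int)
print("cols 254..285 ->crop x",[(u-195)*6+3 for u in(254,270,285)],"rows crop y",[(v-165)*6+3 for v in (222,253)])
for r in sub: print(" ".join(f"{v:3d}" for v in r))
b=cv2.createCLAHE(4,(2,2)).apply(cv2.cvtColor(im[215:260,245:305],cv2.COLOR_RGB2GRAY))
t=read_camera("top")[150:185,225:270]
l=cv2.resize(np.clip(im[210:258,245:295,::-1].astype(float)*2.2,0,255).astype(np.uint8),(500,480),interpolation=cv2.INTER_CUBIC)
t=cv2.resize(np.clip(t[:,:,::-1].astype(float)*1.8,0,255).astype(np.uint8),(300,233),interpolation=cv2.INTER_CUBIC)
c=np.zeros((480,800,3),np.uint8);c[:,:500]=l;c[:233,500:]=t;cv2.imwrite("pics/c4.png",c)
```

```text
cols 254..285 ->crop x [357, 453, 543] rows crop y [345, 531]
154 162 147  81  23  39  68  69  74  62  22  18  11  13   7   5  10  11   7  14   4   1  78 163 194 192 190 189 184 164 170 172
154 149 117  52  35  30  67  70  71  55  22  29  11   9  10  14   8   6  13  13  11  50 117 179 192 191 190 181 169 167 171 151
155 141  51  29  69 121 126  92  56  25  27  72 100  24   7  14   8   5  13   8  25  91 151 168 163 160 174 186 169 172 170 153
156 134  34  21  48  78 104 120  78  32  32  31  40  16  10   9  12  13   9   4  16  99 170 165 165 162 163 167 169 168 173 159
157 147  98  27  21  50  63  65  44  56  40  15  11  13  16  10   5   8   7  11  23 104 178 170 167 164 165 170 168 169 150  79
155 154 157 148 104  42  30  37  24  28  15  11   4  13  10  10  11   5  10  25  24 101 174 169 165 168 167 167 166 174 155  73
154 156 154 154 157 149 101  36   9  20  13  10   6   4   9  13  13  16  44  47  27  98 170 167 168 165 167 166 170 175 156  72
155 152 155 154 153 155 157 147  98  26   0   1   3  16   5  14  14  19  50  48  27 103 172 165 163 162 167 170 175 156  75  74
152 152 155 15
[... 2357 characters left out ...]
 104  95  74  76  75  86 108 109 103  75  76  84 109 107 105
190 184 161 162 163 163 168 166 169 168 168 170 190 191 193 175 102 104 109 107  96  85 112 109 108 108 104 105 106 113 107 110
181 160 159 159 161 162 162 166 164 159 161 173 188 189 171 105 105 106 108 106 107 106 106 108 105 103 107 107 109 110 111 105
188 179 160 157 160 161 166 163 163 161 171 191 189 190 172 101 108 108 105 105 108 108 108 107 104 103 106 107 105 109 110 105
185 188 188 180 158 162 162 161 158 165 187 188 190 192 176 106 108 108 107 106 110 109 110 110 107 108 111 112 106 106 105 103
188 187 189 189 182 165 167 166 164 171 189 189 187 171 106 107 106 102 104 106 110 113 111 110 110 108 110 109 108 105 106 106
```

View pics/c4.png

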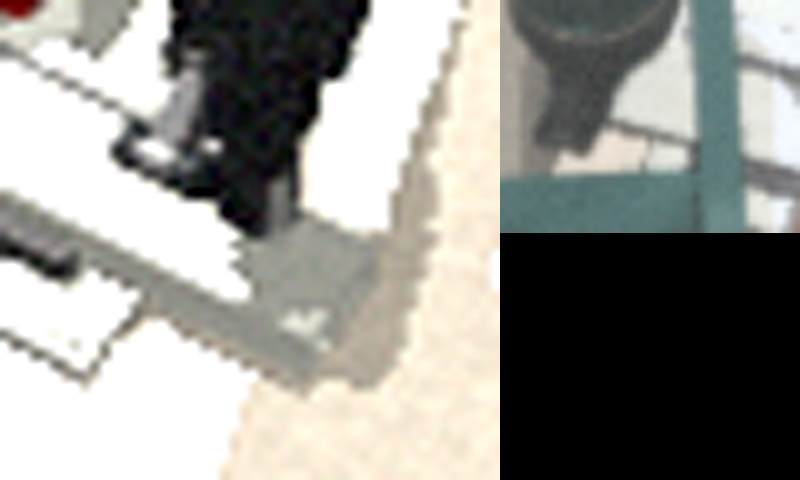

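Run:
```python
from h import *
a=np.radians(JIG[2])
def inv(w):
    d=np.array(w[:2])-JIG[:2];return (np.array([np.cos(a)*d[0]+np.sin(a)*d[1],-np.sin(a)*d[0]+np.cos(a)*d[1]])*1e3).round(1)
for z in(.0,.012,.03,.04,.06): print(z,inv(ray("scene",272,233.5,z)),inv(ray("top",220+95/6,115+340/6,z)),ray("top",220+95/6,115+340/6,z).round(3),ray("scene",272,233.5,z).round(3))
print(inv(st()[0]["eef_pos"]))
# fk sanity
print(get_obs()["joint_positions"].round(3))
```

```text
0.0 [-24.8 115.8] [-32.6 136.2] [0.586 0.11  0.   ] [0.588 0.088 0.   ]
0.012 [-16.9 120.1] [-35.1 134.8] [0.583 0.109 0.012] [0.597 0.09  0.012]
0.03 [ -5.1 126.4] [-38.7 132.8] [0.579 0.108 0.03 ] [0.61  0.093 0.03 ]
0.04 [  1.4 130. ] [-40.7 131.7] [0.577 0.107 0.04 ] [0.617 0.095 0.04 ]
0.06 [ 14.5 137.1] [-44.7 129.5] [0.572 0.106 0.06 ] [0.632 0.098 0.06 ]
[ -0.6 125.5]
[ 0.055  0.345  1.445 -0.     1.351  0.332]
```

Run:
```python
from h import *
for d in(-.03,-.02,-.01,0,.012,.025):
    print(d,"s2",((proj("scene",[.6272,.1534,.157-d])[0]-[195,140]+.5)*6).round(),"scene0",(proj("scene",[.2473,-.4907,.2243-d])[0]*800/512).round(), "now",(proj("scene",[.614,.091,.0374-d])[0]).round(1))
```

```text
-0.03 s2 [601. 406.] scene0 [202. 105.] now [271.3 226.5]
-0.02 s2 [599. 421.] scene0 [203. 109.] now [271.2 228.7]
-0.01 s2 [598. 436.] scene0 [204. 113.] now [271.1 230.8]
0 s2 [596. 451.] scene0 [205. 117.] now [271.1 232.9]
0.012 s2 [595. 468.] scene0 [207. 122.] now [271.  235.5]
0.025 s2 [593. 487.] scene0 [208. 128.] now [270.9 238.1]
```

The scene zoom shows the tube hasn't moved: its end is still at y≈155. The fingertips hang over its top face instead of behind its end, so the tip isn't where I assumed. I'll lift and compare both views with the projected tool frame.

play_rows(
  commands=[1, 0, 0, -0.03, 0, 1, 0, 0, -0.06, 0, 1, 0.03, 0, -0.08, 0, 1, 0.06, 0, -0.08, 0, 1, 0.06, 0, -0.08, 0, 1, 0.06, 0, -0.08, 0],
)

```text
time_s: 5.7
eef_pos: [0.6303, 0.1498, 0.1176]
tool_rot: [0.0, 0.797, 0.604, 0.0]
wrist_force: [0.2, -0.1, -1.3]
width: 0.0
grasp_force: 0.0
```

Run:
```python
from h import *
o,M,y=st();out=[]
print(o["eef_pos"],o["tool_rot"],y,o["joint_positions"].round(3),o["width"])
for n in("scene","top"):
    im=read_camera(n)[:,:,::-1]; c=proj(n,o["eef_pos"])[0].round().astype(int);u0,v0=c[0]-40,c[1]-52
    s=cv2.resize(np.clip(im[v0:v0+80,u0:u0+66].astype(float)*(2.2),0,255).astype(np.uint8),(396,480),interpolation=cv2.INTER_CUBIC)
    for d,col in((M[:,2]*.025,(0,0,255)),(M[:,0]*.04,(0,255,0)),(M[:,1]*.04,(255,0,0))):
        a,b=[tuple(((proj(n,P)[0]-[u0,v0]+.5)*6).astype(int)) for P in(o["eef_pos"],o["eef_pos"]+d)]
        cv2.line(s,tuple(map(int,a)),tuple(map(int,b)),col,1)
    out.append(s)
cv2.imwrite("pics/c5.png",np.hstack(out))
```

```text
[0.63034162 0.14978162 0.11759383] [2.50899456e-04 7.97131085e-01 6.03806226e-01 1.03849539e-04] 74.28597648638832 [ 0.146  0.344  1.279 -0.     1.517  0.42 ] 1.09476691931632e-05
```

View pics/c5.png

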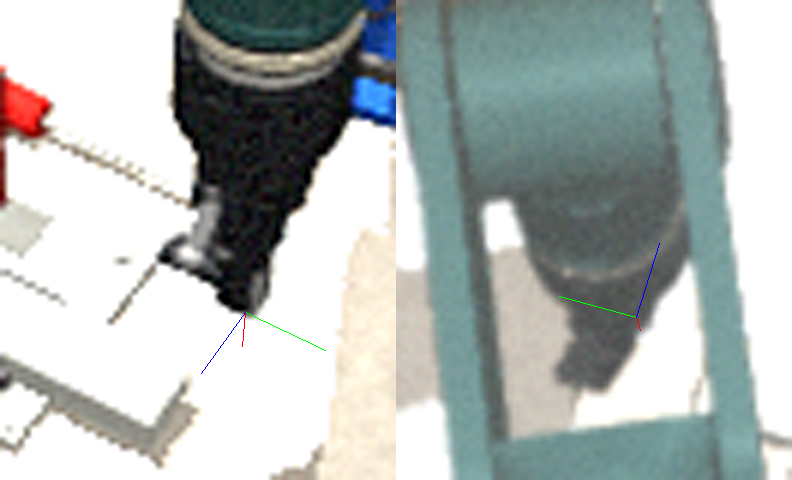

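Run:
```python
from h import *
from scipy.optimize import least_squares
o,M,y=st();e=np.array([0.63034162,0.14978162,0.11759383])
px=lambda n,X,Y:(proj(n,e)[0].round().astype(int)-[40,52])+(np.array([X,Y])+.5)/6-.5
A=px("scene",245,308);B=px("top",590-396,385)
B2=px("top",570-396,362)
for b in(B,B2):
    r=least_squares(lambda P:np.r_[proj("scene",P)[0]-A,proj("top",P)[0]-b],e)
    print(r.x.round(4),r.fun.round(1),"tool off",(M.T@(r.x-e)*1e3).round(1))
    c=M.T@(r.x-e); y0=np.radians(26.7);M0=np.array([[np.cos(y0),np.sin(y0),0],[np.sin(y0),-np.cos(y0),0],[0,0,-1]])
    print("scene0 pred",proj("scene",np.array([.2473,-.4907,.2243])+M0@c)[0]*800/512)
```

```text
[0.6051 0.159  0.0915] [ 4.8  0.2  5.2 -0.9] tool off [  2.  -26.7  26.1]
scene0 pred [220.52713281 127.16041758]
[0.6144 0.1637 0.1046] [ 6.1  0.2  6.6 -1.2] tool off [  9.1 -19.1  13. ]
scene0 pred [215.72570317 124.1852693 ]
```

The overlay shows the black finger end about 10 px from the projected tip in both views. I'll turn the tool by 90° and track the finger silhouette numerically to see how the tip sits relative to the tool axis.

```bash
cat >> h.py <<'E'
def asc(n,w=26,up=26,dn=16):
    e=get_obs()["eef_pos"]; im=read_camera(n); c=proj(n,e)[0].round().astype(int); m=im.max(2); k=1 if n=="scene" else .65
    print(n,"centre",c,"tip25",proj(n,e-[0,0,.025])[0].round(1))
    for v in range(c[1]-up,c[1]+dn):
        print(v,"".join(("O" if (u,v)==tuple(c) else "#" if m[v,u]<32 else "+" if m[v,u]<50*1 else ":" if m[v,u]<90*k else ".") for u in range(c[0]-w,c[0]+w)))
E
python3 - <<'E'
from h import *
print(get_obs()["eef_pos"])
asc("scene");asc("top")
print(read_camera("top")[:,:,:].max(2)[proj("top",get_obs()["eef_pos"])[0].astype(int)[1]+8,200:280:2])
E
```

```text
[0.62959835 0.14800498 0.11639115]
scene centre [291 224] tip25 [290.3 230.1]
198 :................:#####################+............
199 :::...............####################+.............
200 ...::..:..........####################:.............
201 .....::..:........####################..............
202 .......::.........###################:..............
203 .........:........###################...............
204 ...........::....+#+::###############...............
205 .............::..+##::+#############:...............
206 ...............::##+:+##############................
207 .................:+:::#############+................
208 ...................:::###########:..................
209 ..................::::###########...................
210 ..................:::+###########...................
211 .................::::############...................
212 ..............::::::+############...................
213 .............+#+::::############....................
214 ............++:...:+#:.########:....................
215 ............##:....##+::######+..................
[... 3268 characters left out ...]
.......................
156 :++:..........:+++++++++............................
157 :++:.........:+++++++++.............................
158 .+++.........:++++++++:.............................
159 .++:..........::++:+++..............................
160 .:++............:::++...............................
161 .:++................................................
162 .:++................................................
163 .:++................................................
164 .:++:...............................................
[ 94  93  94  95  70  44  47  44  42  43 119 131 132 131 135 132  92  71
  73  75  83 127 127 129 134 140 127 143 139 134 135 140 143 142 143 141
 137  98 132 139]
```

play_rows(
  commands=[1, 0, 0, 0, 7, 1, 0, 0, 0, 14, 1, 0, 0, 0, 21, 1, 0, 0, 0, 28, 1, 0, 0, 0, 35, 1, 0, 0, 0, 42, 1, 0, 0, 0, 49, 1, 0, 0, 0, 56, 1, 0, 0, 0, 63, 1, 0, 0, 0, 70, 1, 0, 0, 0, 77, 1, 0, 0, 0, 84],
)

```text
time_s: 6.95
eef_pos: [0.63, 0.1474, 0.117]
tool_rot: [0.0, 0.996, -0.09, -0.0]
wrist_force: [0.9, -1.1, -0.3]
width: 0.0002
grasp_force: 0.0
```

play_rows(
  commands=[1, 0, 0, 0, 6, 1, 0, 0, 0, 6, 1, 0, 0, 0, 6],
)

```text
time_s: 7.2
eef_pos: [0.6301, 0.1477, 0.1171]
tool_rot: [0.0, 0.991, -0.137, -0.0]
wrist_force: [-0.3, -0.9, 0.6]
width: -0.0003
grasp_force: 0.0
```

Run:
```python
from h import *
print(get_obs()["eef_pos"],st()[2],get_obs()["joint_positions"].round(3))
asc("scene");asc("top")
```

```text
[0.63005734 0.14770409 0.11708313] -15.758088580676132 [ 0.143  0.344  1.281 -0.     1.517  1.989]
scene centre [291 224] tip25 [290.2 230.1]
198 :.....:###++###############################.........
199 :::...:####################################:........
200 ...::..:####################################........
201 .....::::###################################........
202 .......::+####:.:##########################:........
203 .........:####:..##########################+........
204 ..........:###+..###########################:.......
205 ...........:###+:############################:......
206 ............#################################+++#+:.
207 ............:#########################+..##########:
208 .............:######################:....###+##++##:
209 ..............####################:.....+####++++++:
210 ..............:##################....+###+#####+++:.
211 ................:.:###############::#####+#######:..
212 ....................#####################+######:...
213 ....................############################:...
214 ....................:#####################
[... 3170 characters left out ...]
................
153 :++.................................................
154 :++.................................................
155 :++:................................................
156 :++:................................................
157 .++:................................................
158 :++:................................................
159 .++:................................................
160 .:+:................................................
161 .:++................................................
162 .:++................................................
163 .:++................................................
164 .:++:...............................................
```

With the tool turned, both views put the fingertips on the tool axis at about the TCP's height, only some 3 mm ahead of it rather than 25. The first push therefore passed just over the tube. I'll turn back and go about 20 mm lower.

play_rows(
  commands=[1, 0, 0, 0, -7, 1, 0, 0, 0, -14, 1, 0, 0, 0, -21, 1, 0, 0, 0, -28, 1, 0, 0, 0, -35, 1, 0, 0, 0, -42, 1, 0, 0, 0, -49, 1, 0, 0, 0, -56, 1, 0, 0, 0, -63, 1, 0, 0, 0, -70, 1, 0, 0, 0, -77, 1, 0, 0, 0, -84],
)

```text
time_s: 8.3
eef_pos: [0.6302, 0.1483, 0.1173]
tool_rot: [0.0, 0.826, 0.563, -0.0]
wrist_force: [0.0, 0.5, -0.6]
width: 0.0003
grasp_force: 0.0
```

play_rows(
  commands=[1, 0, 0, 0.02, -6, 1, 0, 0, 0.04, -6, 1, 0, 0, 0.06, -6, 1, 0, 0, 0.075, -6, 1, 0, 0, 0.085, -6, 1, 0, 0, 0.09, -6, 1, 0, 0, 0.09, -6, 1, 0, 0, 0.09, -6],
)

```text
time_s: 8.97
eef_pos: [0.6307, 0.1485, 0.0281]
tool_rot: [0.0, 0.798, 0.603, 0.0]
wrist_force: [1.1, 0.0, 0.2]
width: 0.0
grasp_force: 0.0
```

Run:
```python
from h import *
goal(0,126,.017,90);print(get_obs()["wrist_force"],get_obs()["eef_pos"])
```

```text
shift mm [-59.7   0.1  11. ] turn -0.2 q6 24.1 t 8.9667
[1.11367031 0.02423779 0.2191643 ] [0.63072936 0.14848757 0.02805044]
```

play_rows(
  commands=[1, 0, 0, 0.004, 0, 1, 0, 0, 0.008, 0, 1, 0, 0, 0.011, 0, 1, -0.004, 0, 0.011, 0, 1, -0.008, 0, 0.011, 0, 1, -0.012, 0, 0.011, 0, 1, -0.016, 0, 0.011, 0, 1, -0.02, 0, 0.011, 0, 1, -0.024, 0, 0.011, 0, 1, -0.028, 0, 0.011, 0],
)

```text
time_s: 9.8
eef_pos: [0.6227, 0.1213, 0.0167]
tool_rot: [-0.0, 0.798, 0.603, 0.0]
wrist_force: [0.2, 1.0, -0.5]
width: -0.0
grasp_force: 0.5
```

play_rows(
  commands=[1, -0.003, 0, 0, 0, 1, -0.006, 0, 0, 0, 1, -0.009, 0, 0, 0, 1, -0.012, 0, 0, 0, 1, -0.015, 0, 0, 0, 1, -0.018, 0, 0, 0, 1, -0.021, 0, 0, 0, 1, -0.024, 0, 0, 0, 1, -0.026, 0, 0, 0, 1, -0.026, 0, 0, 0],
)

```text
time_s: 10.63
eef_pos: [0.6155, 0.096, 0.0165]
tool_rot: [0.0, 0.798, 0.603, -0.0]
wrist_force: [0.3, 0.4, 0.5]
width: -0.0005
grasp_force: 0.4
```

Run:
```python
from h import *
goal(0,126,.017,90);print(get_obs()["wrist_force"],get_obs()["eef_pos"])
im=read_camera("scene").max(2)
print("cols 254..",[round(float(x)) for x in proj("scene",[*jw(20,115),.03])[0]],[round(float(x)) for x in proj("scene",[*jw(20,155),.03])[0]])
for v in range(228,254): print(v," ".join(f"{x:3d}" for x in im[v,254:284]))
```

```text
shift mm [-5.   0.5 -0.5] turn -0.3 q6 19.5 t 10.6333
[0.27445601 0.3563352  0.51028614] [0.61546781 0.09596113 0.01650739]
cols 254.. [264, 238] [276, 244]
228 159 155 158 158 143  62  30  40  73  71  71  55  27  19  14  14  11  13  17   9   5  10   3  44 125 180 179 179 182 187
229 156 157 158 144  66  52  53  70  73  71  66  39  29  32  17  14   7  14  18  13  13  19  48 117 176 174 178 180 187 168
230 156 158 159 140  22  35  77 126 127 108  45  19  27  77 104  14  11  12   7  13  15  17  67 137 179 176 172 171 178 164
231 158 157 160 137   0  24  46  72 100 118  62  31  36  29  37  14  13   8  15  18  12   8  61 136 176 172 171 169 177 163
232 167 160 160 159 143  63  20  51  58  54  42  56  36  11   7  11  16   9   8   9  14  21  63 136 181 175 173 178 183 162
233  85 133 166 162 161 159 145  73  17  23  25  34  20  15  18   7  11   9  15  25  46  43  85 161 179 183 179 156  83  81
234  62  70  86 134 167 163 162 161 142  62   0  12   8  12  18  16  14  20  10  30  57  44  82 164 188 167  85  85  76  78
235  66  61  65  66  87 136 168 165 163 163 143  71  33   2   9   9  18  11
[... 1580 characters left out ...]
 176 176 179 180 179 157  79  75  75  75  79  91 116 116 106  81  80  82  82  80
249 194 195 193 194 186 173 177 178 180 177 179 175 179 179 182 163 108 110 112 113 114 113 113 114 114 114 113 104  79  81
250 195 191 194 187 174 171 172 175 177 172 172 179 174 175 161 113 113 115 115 114 114 114 116 115 111 112 112 113 118 118
251 192 195 183 170 169 175 176 175 173 173 176 180 178 177 163 108 115 113 115 114 115 114 115 115 110 112 114 112 113 115
252 192 195 185 169 169 173 172 172 171 170 174 175 178 196 180 112 114 115 112 112 117 116 116 115 117 115 115 119 111 112
253 191 191 192 192 186 178 179 176 175 174 179 179 195 179 112 115 117 111 112 114 116 120 116 116 117 116 119 116 115 114
```

The tube is moving now: its near corner is at about (266,238), which puts its end at y≈120. I'll take the last 5 mm slowly.

play_rows(
  commands=[1, -0.001, 0, 0, 0, 1, -0.002, 0, 0, 0, 1, -0.003, 0, 0, 0, 1, -0.003, 0, 0, 0],
)

```text
time_s: 11.02
eef_pos: [0.6145, 0.0935, 0.0163]
tool_rot: [0.0, 0.798, 0.603, -0.0]
wrist_force: [0.4, 0.3, 0.2]
width: 0.0001
grasp_force: 0.5
```

play_rows(
  commands=[1, -0.001, 0, 0, 0, 1, -0.001, 0, 0, 0],
)

```text
time_s: 11.18
eef_pos: [0.6143, 0.0925, 0.0163]
tool_rot: [0.0, 0.798, 0.603, -0.0]
wrist_force: [0.2, 1.6, 0.6]
width: 0.0002
grasp_force: 0.5
```

play_rows(
  commands=[1, -0.001, 0, 0, 0, 1, -0.001, 0, 0, 0],
)

```text
time_s: 11.35
eef_pos: [0.614, 0.0915, 0.0163]
tool_rot: [0.0, 0.798, 0.603, -0.0]
wrist_force: [-0.0, -0.1, -0.5]
width: -0.0002
grasp_force: 0.4
```

play_rows(
  commands=[1, -0.001, 0, 0, 0, 1, -0.001, 0, 0, 0],
)

```text
time_s: 11.52
eef_pos: [0.6137, 0.0905, 0.0163]
tool_rot: [0.0, 0.798, 0.603, -0.0]
wrist_force: [-0.0, 1.1, 1.2]
width: -0.0004
grasp_force: 0.3
```

play_rows(
  commands=[1, -0.001, 0, 0, 0, 1, -0.001, 0, 0, 0],
)

```text
time_s: 11.68
eef_pos: [0.6134, 0.0896, 0.0163]
tool_rot: [0.0, 0.798, 0.603, -0.0]
wrist_force: [0.8, 0.6, -0.7]
width: 0.0003
grasp_force: 0.3
```

play_rows(
  commands=[1, -0.001, 0, 0, 0, 1, -0.001, 0, 0, 0],
)

```text
time_s: 11.85
eef_pos: [0.6135, 0.0892, 0.0164]
tool_rot: [-0.0, 0.798, 0.603, 0.0]
wrist_force: [0.4, 1.5, -0.4]
width: -0.0004
grasp_force: 1.3
```

Run:
```python
from h import *
goal(0,126,.017,90)
```

```text
shift mm [ 2.1  0.6 -0.6] turn -0.3 q6 18.9 t 11.85
```

play_rows(
  commands=[1, -0.001, 0, 0, 0, 1, -0.001, 0, 0, 0],
)

```text
time_s: 12.02
eef_pos: [0.6136, 0.0891, 0.0167]
tool_rot: [-0.0, 0.798, 0.603, 0.001]
wrist_force: [2.0, 4.4, -0.4]
width: 0.0001
grasp_force: 2.5
```

The tube is butted: the force rose to 4.4 N and the motion stopped. I'll back off, rise and move above the screw axis, opening the fingers to straddle the wings.

play_rows(
  commands=[1, 0.008, 0, 0, 0, 1, 0.025, 0, 0, 0, 1, 0.03, 0, -0.03, 0, 1, 0.03, 0, -0.065, 0, 0, 0.03, 0, -0.1, 0, 0, 0.03, 0, -0.14, 0, 0, 0, 0, -0.16, 0, 0, -0.03, 0, -0.16, -5, 0, -0.06, 0, -0.16, -11, 0, -0.09, 0, -0.16, -18, 0, -0.12, 0, -0.16, -25, 0, -0.12, 0, -0.16, -32],
)

```text
time_s: 13.02
eef_pos: [0.5787, -0.0329, 0.1765]
tool_rot: [0.001, 0.601, 0.799, -0.002]
wrist_force: [0.4, -0.2, -0.3]
width: 0.0426
grasp_force: 0.0
```

play_rows(
  commands=[0, 0, 0, 0, -7, 0, 0, 0, 0, -14, 0, 0, 0, 0, -21, 0, 0, 0, 0, -28, 0, 0, 0, 0, -35, 0, 0, 0, 0, -42, 0, 0, 0, 0, -49, 0, 0, 0, 0, -56, 0, 0, 0, 0, -63, 0, 0, 0, 0, -70, 0, 0, 0, 0, -74, 0, 0, 0, 0, -74],
)

```text
time_s: 14.02
eef_pos: [0.5799, -0.0279, 0.1762]
tool_rot: [-0.001, -0.002, 1.0, -0.001]
wrist_force: [-0.5, 0.3, -0.4]
width: 0.0427
grasp_force: 0.0
```

Run:
```python
from h import *
goal(0,0,.115,196);o=get_obs();print(o["eef_pos"],o["width"],o["torque"],o["wrist_force"])
p=proj("scene",[*jw(20,115),.03]);
im=read_camera("scene");sub=im[165:255,195:295]
a=im[150:225,205:280,::-1];b=read_camera("top")[:,:,::-1];c=proj("top",[*jw(0,30),.05])[0].astype(int);b=b[c[1]-30:c[1]+30,c[0]-30:c[0]+30]
print("top off",c-30)
cv2.imwrite("pics/c6.png",np.hstack([cv2.resize(np.clip(a*1.6,0,255).astype(np.uint8),(450,450),interpolation=cv2.INTER_CUBIC),cv2.resize(np.clip(b*1.6,0,255).astype(np.uint8),(350,450))[:, :350]]))
```

```text
shift mm [-0.8 -2.4 61.2] turn -0.2 q6 -98.5 t 14.0167
[ 0.57994521 -0.02786539  0.17621504] 0.04267438275472468 [ 0.01090006 -0.02141982 -0.0556969 ] [-0.49399414  0.26389434 -0.41219372]
top off [240 137]
```

play_rows(
  commands=[0, 0, -0.003, 0.02, 0, 0, 0, -0.003, 0.04, 0, 0, 0, -0.003, 0.055, 0, 0, 0, -0.003, 0.065, 0, 0, 0, -0.003, 0.07, 0, 0, 0, -0.003, 0.07, 0],
)

```text
time_s: 14.62
eef_pos: [0.5795, -0.0305, 0.1051]
tool_rot: [-0.001, -0.001, 1.0, 0.0]
wrist_force: [-0.5, -0.7, -0.3]
width: 0.0428
grasp_force: 0.0
```

play_rows(
  commands=[0, 0, 0, 0.005, 0, 0, 0, 0, 0.01, 0, 0, 0, 0, 0.015, 0, 0, 0, 0, 0.019, 0, 0, 0, 0, 0.019, 0, 0, 0, 0, 0.019, 0],
)

```text
time_s: 15.12
eef_pos: [0.5801, -0.0305, 0.0871]
tool_rot: [-0.0, -0.001, 1.0, 0.0]
wrist_force: [0.2, -0.3, -0.1]
width: 0.0426
grasp_force: 0.0
```

Run:
```python
from h import *
goal(0,0,.088,196);o=get_obs();print(o["eef_pos"],o["width"],o["torque"],o["wrist_force"])
im=np.clip(read_camera("scene")[150:225,195:290,::-1]*1.5,0,255).astype(np.uint8)
cv2.imwrite("pics/c7.png",cv2.resize(im,(760,600),interpolation=cv2.INTER_CUBIC))
```

```text
shift mm [-0.6  0.2 -0.9] turn -0.3 q6 -98.7 t 15.1167
[ 0.58006346 -0.03052763  0.08710545] 0.04260587126304219 [-0.00367739 -0.0237745  -0.03706335] [ 0.20030977 -0.30943059 -0.14349652]
```

View pics/c7.png

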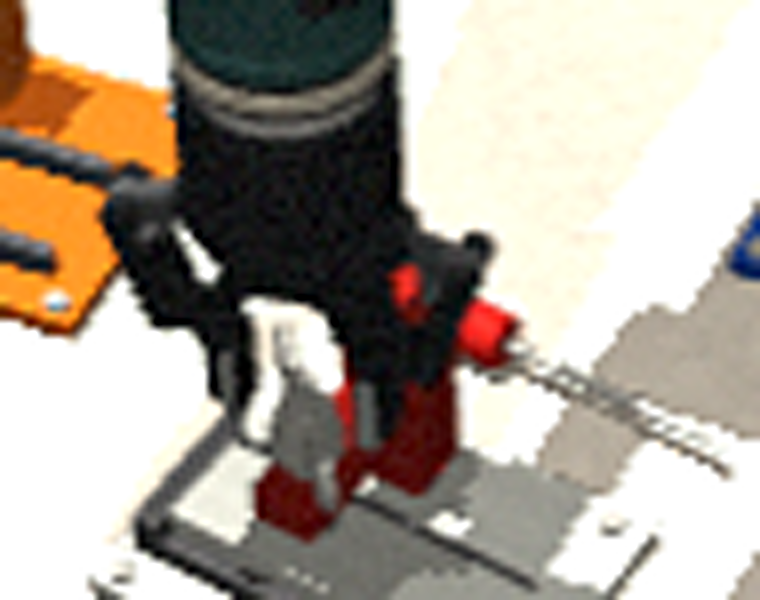

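Seen through the scene camera, the hub sits between the open fingers (tips at about (235,400) and (385,440)). The finger links bulge outward and could brush the column if I rotated the gripper. So I'll use the shut fingertips as a single pusher on an arc round the side away from the column. I'll lift first, then close.

play_rows(
  commands=[0, 0, 0, -0.015, 0, 0, 0, 0, -0.035, 0, 0, 0, 0, -0.055, 0, 0.4, 0, 0, -0.06, 5, 1, 0, 0, -0.06, 11, 1, 0, 0, -0.06, 16, 1, 0, 0, -0.06, 16, 1, 0, 0, -0.06, 16, 1, 0, 0, -0.06, 16],
)

```text
time_s: 15.92
eef_pos: [0.5803, -0.0306, 0.1474]
tool_rot: [0.0, 0.137, 0.991, -0.0]
wrist_force: [0.9, 0.6, -0.2]
width: 0.0001
grasp_force: 0.0
```

Run:
```python
from h import *
goal(-26,22,.090,180);goal(0,0,.09,180);print(get_obs()["width"],get_obs()["wrist_force"])
for f in range(140,-81,-20): print(f,(34*np.cos(np.radians([f]))+26).round(1),(34*np.sin(np.radians([f]))-22).round(1))
```

```text
shift mm [25.7 22.3 57.4] turn -0.1 q6 -82.9 t 15.9167
shift mm [-0.4  0.4 57.4] turn -0.1 q6 -82.9 t 15.9167
0.00010430734957175085 [ 0.88291944  0.60708269 -0.15316254]
140 [-0.] [-0.1]
120 [9.] [7.4]
100 [20.1] [11.5]
80 [31.9] [11.5]
60 [43.] [7.4]
40 [52.] [-0.1]
20 [57.9] [-10.4]
0 [60.] [-22.]
-20 [57.9] [-33.6]
-40 [52.] [-43.9]
-60 [43.] [-51.4]
-80 [31.9] [-55.5]
```

play_rows(
  commands=[1, 0.026, 0.022, 0, 0, 1, 0.026, 0.022, 0.02, 0, 1, 0.026, 0.022, 0.035, 0, 1, 0.026, 0.022, 0.047, 0, 1, 0.026, 0.022, 0.057, 0, 1, 0.026, 0.022, 0.057, 0],
)

```text
time_s: 16.42
eef_pos: [0.5596, -0.0023, 0.0875]
tool_rot: [-0.003, 0.138, 0.99, -0.0]
wrist_force: [-0.6, -0.8, -0.1]
width: -0.0
grasp_force: 0.0
```

play_rows(
  commands=[1, -0.004, 0.004, 0, 0, 1, -0.009, 0.0075, 0, 0, 1, -0.0145, 0.01, 0, 0, 1, -0.02, 0.0115, 0, 0, 1, -0.026, 0.012, 0, 0, 1, -0.032, 0.0115, 0, 0, 1, -0.038, 0.01, 0, 0, 1, -0.043, 0.0075, 0, 0],
)

```text
time_s: 17.08
eef_pos: [0.6049, -0.0068, 0.0902]
tool_rot: [-0.001, 0.138, 0.99, 0.0]
wrist_force: [0.1, 2.2, 0.3]
width: -0.0001
grasp_force: 0.6
```

Run:
```python
from h import *
goal(17,29.4,.090,180);print(get_obs()["width"],get_obs()["wrist_force"])
im=read_camera("scene");asc("scene",20,16,16)
```

```text
shift mm [0.  0.3 0.2] turn -0.2 q6 -80.2 t 17.0833
-0.00014726989305655696 [0.14902569 2.16805544 0.26207766]
scene centre [238 212] tip25 [238.7 217.2]
196 .......:##################+:::####+++++#
197 ........##################+::+#+####++++
198 .........+#################+###+######:.
199 .............########################:..
200 .............+#######################...
201 ............:#######################....
202 .....:.....::++###################:.....
203 ....:::....:::+#:+###############:......
204 ...:::+:...:::+#:+#############++:......
205 ..::::.+:::::::#:+++#########+++++......
206 .::::....::::::+:++:+######+::+++::.....
207 ::::.......::::#+++:+#####::::+++:......
208 :::.........:.:#+++:+#####::::+::.....::
209 ::.............+:++:+####:::::+:.....:::
210 :...........:..+:++::##+::::::+:.....:::
211 ...............+:++:+##::::::::......:::
212 .........::.:::+::+:O+#+::::........::::
213 .........+:::::+::+::::+++:.........:::.
214 .........:++:+:::+++:::::##+:.....::::..
215 ...........:+:::+++::::::..:::......:...
216 :::..........:+:++::::::.....::.........
217 ::::........::::::::::::.......::.......
218 :::::::....:::::::::::::.........::.....
219 ::::::::...:::::::::::::...........::...
220 #+::::::::..:::::::::::..............::.
221 ###+:::::::::..::::::::.............:::+
222 ..+##+:::::::::::::::::::......:::::::..
223 ....###+::::::::::::::::::::::::::::::..
224 ......###+:::::::::::::::::::::::::::...
225 ........###+:::++:::::::::::::::::::....
226 ..........###++##++:::::::::::::::::....
227 ............###+::+++::::::::::::::::::.
```

play_rows(
  commands=[1, -0.0062, -0.0045, 0, 0, 1, -0.0112, -0.0104, 0, 0, 1, -0.0147, -0.0172, 0, 0, 1, -0.0167, -0.0247, 0, 0, 1, -0.0169, -0.0324, 0, 0, 1, -0.0153, -0.0399, 0, 0, 1, -0.0121, -0.0469, 0, 0, 1, -0.0075, -0.053, 0, 0, 1, -0.0015, -0.0579, 0, 0, 1, 0.0054, -0.0613, 0, 0, 1, 0.0111, -0.0629, 0, 0, 1, 0.0111, -0.0629, 0, 0],
)

```text
time_s: 18.18
eef_pos: [0.5755, -0.0645, 0.0907]
tool_rot: [-0.0, 0.138, 0.99, -0.0]
wrist_force: [1.1, 0.1, 0.8]
width: 0.0002
grasp_force: 0.1
```

Run:
```python
from h import *
goal(5.9,-33.5,.090,180);print(get_obs()["width"],get_obs()["wrist_force"])
```

```text
shift mm [-1.7  0.9  0.7] turn -0.3 q6 -86.1 t 18.1833
0.00015056378612343085 [1.13618854 0.13218487 0.84920453]
```

play_rows(
  commands=[1, -0.006, 0, 0, 0, 1, -0.006, 0, -0.02, 0, 1, -0.006, 0, -0.04, 0, 1, 0, 0.03, -0.05, 0, 1, 0, 0.065, -0.05, 0, 1, 0, 0.1, -0.05, 0, 1, 0, 0.13, -0.05, 0, 1, 0, 0.13, -0.05, 0, 1, 0, 0.13, -0.05, 0],
)

```text
time_s: 18.93
eef_pos: [0.6126, 0.0623, 0.1399]
tool_rot: [-0.0, 0.136, 0.991, -0.0]
wrist_force: [-0.1, -1.0, 0.2]
width: -0.0
grasp_force: 0.0
```

```bash
cat >> h.py <<'E'
def wingfit(z0=.078,thr=None):
    # match rendered wing+hub silhouette edges against the scene picture, by angle (jig frame)
    out={}
    for n in("scene","top"):
        g=cv2.GaussianBlur(cv2.cvtColor(read_camera(n),cv2.COLOR_RGB2GRAY),(0,0),.7).astype(np.float32)
        gm=np.hypot(cv2.Sobel(g,cv2.CV_32F,1,0),cv2.Sobel(g,cv2.CV_32F,0,1))
        for ph in range(0,180,5):
            s=[]
            for sg in(1,-1):
                a=np.radians(ph)
                for w in(-3,3):
                    r=np.linspace(18,42,13)*sg
                    X=r*np.cos(a)-w*np.sin(a);Y=r*np.sin(a)+w*np.cos(a)
                    P=np.array([[*jw(x-1,y-1),z0+.028] for x,y in zip(X,Y)])
                    uv=proj(n,P).astype(np.float32);s.append(cv2.remap(gm,uv[None,:,0],uv[None,:,1],cv2.INTER_LINEAR).mean())
            out[n,ph]=np.mean(s)
        v=np.array([out[n,p] for p in range(0,180,5)]);k=v.argsort()[::-1][:6];print(n,[(int(i)*5,round(float(v[i]),1)) for i in k])
E
python3 - <<'E'
from h import *
wingfit(.078);wingfit(.076)
im=cv2.imread("pics/s1.png")  # initial, for check
o=get_obs();print(o["eef_pos"])
asc2=read_camera("scene").max(2)
for v in range(184,216): print(v," ".join(f"{x:3d}" for x in asc2[v,218:246]))
E
```

```text
scene [(10, 223.2), (15, 218.4), (5, 204.0), (20, 180.9), (0, 177.7), (80, 177.5)]
top [(60, 102.8), (65, 100.8), (70, 88.4), (55, 85.8), (100, 77.4), (105, 76.2)]
scene [(10, 221.2), (15, 212.5), (5, 204.1), (70, 185.4), (75, 185.0), (80, 183.5)]
top [(60, 102.7), (65, 100.3), (55, 89.1), (70, 84.2), (50, 77.6), (75, 72.5)]
[0.61220403 0.05953966 0.1402152 ]
184 194 195 194 196 195 195 194 195 193 195 195 196 203 175  75  76  94 111 123 140 154 152 152 153 136  66  14   9
185 194 193 195 194 197 197 193 195 194 195 195 196 190 154  68  63  64  76  86 102 143 149 152 154 152 130  14  14
186 196 196 195 196 196 196 194 194 195 195 195 197 196 198 175  68  74  65  61  60  64  96 137 149 154 137  49  13
187 195 196 196 194 196 195 196 196 194 193 196 194 197 197 200 192 158  73  73  62  52  53  65  94 127 130 120  57
188 194 194 194 196 192 195 192 194 195 195 196 192 195 192 194 198 200 201 179  59  53  54  53  55  59  77 114 114
189 195 194 195 194 194 195 196 195 197 195 195 198 194 196 194 195 197 201 182 106  51  52  52  54  51  52  60  70
190 195 197 194 195 195 195 196 195 196 19
[... 2273 characters left out ...]
  49
210  88 149 194 191 189 188 186 176 138 143 146 128  48  51  50  51  59  58  57  57  62  63  68  75  68  61  53  51
211 145 190 191 190 186 189 190 179 140 120 144 150 125  42  48  49  52  54  54  48  53  60  64  61  66  75  73  65
212 190 190 185 184 188 189 189 180 131  50  86 127 144 147 130  72  83  83  48  48  43  38  49  49  69  77  74  71
213 194 187 187 187 187 185 190 184 134  39  53  60  91 130 147 147 115  56  41  51  69  69  56  32  32  45  67  75
214 199 194 191 188 186 187 187 191 169  64  40  47  51  64  90 110  75  44  38  50  76  78  75  71  55  30  32  41
215  96 158 198 194 191 189 188 189 191 180 136  63  41  48  58  62  47  41  40  64  73  73  72  75  70  89 115  51
```

Numerically, the wing now points toward jig −y (about −105°), so the stroke worked as planned. Next stroke.

play_rows(
  commands=[1, 0.015, -0.035, 0, 0, 1, 0.032, -0.074, 0, 0, 1, 0.032, -0.074, 0, 0, 1, 0.032, -0.074, 0.02, 0, 1, 0.032, -0.074, 0.035, 0, 1, 0.032, -0.074, 0.05, 0, 1, 0.032, -0.074, 0.05, 0],
)

```text
time_s: 19.77
eef_pos: [0.5589, -0.0024, 0.087]
tool_rot: [-0.003, 0.139, 0.99, -0.0]
wrist_force: [-1.1, -0.5, 0.2]
width: 0.0003
grasp_force: 0.0
```

Run:
```python
from h import *
goal(-26,22,.089,180);print(get_obs()["wrist_force"])
```

```text
shift mm [-2.5  1.  -2.1] turn -0.4 q6 -80.1 t 19.7667
[-1.05308986 -0.51619876  0.23171191]
```

play_rows(
  commands=[1, -0.004, 0.004, 0, 0, 1, -0.009, 0.0075, 0, 0, 1, -0.0145, 0.01, 0, 0, 1, -0.02, 0.0115, 0, 0, 1, -0.026, 0.012, 0, 0, 1, -0.032, 0.0115, 0, 0, 1, -0.038, 0.01, 0, 0, 1, -0.043, 0.0075, 0, 0],
)

```text
time_s: 20.43
eef_pos: [0.6053, -0.0063, 0.0903]
tool_rot: [-0.0, 0.138, 0.99, 0.0]
wrist_force: [-0.4, 0.1, 1.1]
width: -0.0001
grasp_force: 0.6
```

play_rows(
  commands=[1, -0.0062, -0.0045, 0, 0, 1, -0.0112, -0.0104, 0, 0, 1, -0.0147, -0.0172, 0, 0, 1, -0.0167, -0.0247, 0, 0, 1, -0.0169, -0.0324, 0, 0, 1, -0.0153, -0.0399, 0, 0, 1, -0.0121, -0.0469, 0, 0, 1, -0.0075, -0.053, 0, 0, 1, -0.0015, -0.0579, 0, 0, 1, 0.0054, -0.0613, 0, 0, 1, 0.0111, -0.0629, 0, 0, 1, 0.0111, -0.0629, 0, 0],
)

```text
time_s: 21.43
eef_pos: [0.5755, -0.0639, 0.0907]
tool_rot: [-0.0, 0.138, 0.99, -0.0]
wrist_force: [1.0, 0.4, -0.2]
width: 0.0002
grasp_force: 0.1
```

play_rows(
  commands=[1, -0.006, 0, 0, 0, 1, -0.006, 0, -0.02, 0, 1, -0.006, 0, -0.037, 0, 1, 0.012, 0.028, -0.037, 0, 1, 0.032, 0.055, -0.037, 0, 1, 0.032, 0.055, -0.037, 0, 1, 0.032, 0.055, -0.037, 0, 1, 0.032, 0.055, -0.018, 0, 1, 0.032, 0.055, 0, 0, 1, 0.032, 0.055, 0, 0],
)

```text
time_s: 22.27
eef_pos: [0.5588, -0.0026, 0.0861]
tool_rot: [-0.004, 0.138, 0.99, -0.001]
wrist_force: [-0.2, 1.1, 0.3]
width: -0.0003
grasp_force: 0.0
```

Run:
```python
from h import *
goal(-26,22,.088,180);print(get_obs()["wrist_force"])
```

```text
shift mm [-2.5  1.2 -1.9] turn -0.3 q6 -80.2 t 22.2667
[-0.23774431  1.11508468  0.32688371]
```

Two strokes done, about 335° turned; the stop can come any time after about 370°. From here I'll go in short arcs and check the force.

play_rows(
  commands=[1, -0.004, 0.004, 0, 0, 1, -0.009, 0.0075, 0, 0, 1, -0.0145, 0.01, 0, 0, 1, -0.02, 0.0115, 0, 0, 1, -0.026, 0.012, 0, 0, 1, -0.032, 0.0115, 0, 0],
)

```text
time_s: 22.77
eef_pos: [0.5957, 0.0003, 0.0909]
tool_rot: [0.0, 0.138, 0.99, -0.0]
wrist_force: [-1.2, 0.9, -0.1]
width: 0.0002
grasp_force: 0.5
```

play_rows(
  commands=[1, -0.0015, -0.0003, 0, 0, 1, -0.003, -0.0006, 0, 0, 1, -0.0045, -0.001, 0, 0, 1, -0.0057, -0.0016, 0, 0],
)

```text
time_s: 23.1
eef_pos: [0.6, -0.0029, 0.0904]
tool_rot: [-0.0, 0.138, 0.99, -0.0]
wrist_force: [-1.0, 1.3, -0.0]
width: 0.0003
grasp_force: 0.6
```

play_rows(
  commands=[1, -0.0014, -0.0006, 0, 0, 1, -0.0028, -0.0012, 0, 0, 1, -0.0041, -0.0018, 0, 0, 1, -0.0054, -0.0025, 0, 0],
)

```text
time_s: 23.43
eef_pos: [0.6047, -0.0068, 0.0905]
tool_rot: [0.0, 0.138, 0.99, -0.0]
wrist_force: [-0.0, 0.0, 1.2]
width: 0.0003
grasp_force: 0.6
```

play_rows(
  commands=[1, -0.0012, -0.0008, 0, 0, 1, -0.0025, -0.0016, 0, 0, 1, -0.0037, -0.0025, 0, 0, 1, -0.0049, -0.0034, 0, 0],
)

```text
time_s: 23.77
eef_pos: [0.6086, -0.0114, 0.0904]
tool_rot: [0.0, 0.138, 0.99, 0.0]
wrist_force: [-0.4, 0.1, 0.6]
width: -0.0001
grasp_force: 0.5
```

play_rows(
  commands=[1, -0.001, -0.001, 0, 0, 1, -0.002, -0.002, 0, 0, 1, -0.003, -0.003, 0, 0, 1, -0.0041, -0.0041, 0, 0],
)

```text
time_s: 24.1
eef_pos: [0.6113, -0.0165, 0.0904]
tool_rot: [0.0, 0.138, 0.99, -0.0]
wrist_force: [-1.4, 0.1, -0.0]
width: -0.0
grasp_force: 0.5
```

play_rows(
  commands=[1, -0.0009, -0.0012, 0, 0, 1, -0.0018, -0.0024, 0, 0, 1, -0.0026, -0.0037, 0, 0, 1, -0.0034, -0.0049, 0, 0],
)

```text
time_s: 24.43
eef_pos: [0.6132, -0.0222, 0.0903]
tool_rot: [0.0, 0.138, 0.99, -0.0]
wrist_force: [-0.2, 0.0, -0.2]
width: 0.0001
grasp_force: 0.4
```

play_rows(
  commands=[1, -0.0007, -0.0013, 0, 0, 1, -0.0013, -0.0027, 0, 0, 1, -0.0019, -0.004, 0, 0, 1, -0.0025, -0.0054, 0, 0],
)

```text
time_s: 24.77
eef_pos: [0.6141, -0.028, 0.0903]
tool_rot: [-0.0, 0.138, 0.99, -0.0]
wrist_force: [-0.5, 1.2, 0.7]
width: 0.0003
grasp_force: 0.4
```

play_rows(
  commands=[1, -0.0005, -0.0014, 0, 0, 1, -0.0009, -0.0028, 0, 0, 1, -0.0013, -0.0042, 0, 0, 1, -0.0016, -0.0057, 0, 0],
)

```text
time_s: 25.1
eef_pos: [0.614, -0.0338, 0.0903]
tool_rot: [-0.0, 0.138, 0.99, 0.0]
wrist_force: [-0.2, 2.0, -0.9]
width: -0.0
grasp_force: 0.6
```

play_rows(
  commands=[1, -0.0002, -0.0015, 0, 0, 1, -0.0003, -0.003, 0, 0, 1, -0.0004, -0.0045, 0, 0, 1, -0.0005, -0.0059, 0, 0],
)

```text
time_s: 25.43
eef_pos: [0.6129, -0.0397, 0.0904]
tool_rot: [0.0, 0.138, 0.99, 0.0]
wrist_force: [0.4, 2.3, -0.6]
width: -0.0001
grasp_force: 0.6
```

play_rows(
  commands=[1, 0.0001, -0.0015, 0, 0, 1, 0.0002, -0.003, 0, 0, 1, 0.0003, -0.0045, 0, 0, 1, 0.0005, -0.0059, 0, 0],
)

```text
time_s: 25.77
eef_pos: [0.6109, -0.0454, 0.0905]
tool_rot: [0.0, 0.138, 0.99, -0.0]
wrist_force: [0.7, 0.8, 0.5]
width: -0.0
grasp_force: 0.6
```

play_rows(
  commands=[1, 0.0003, -0.0014, 0, 0, 1, 0.0007, -0.0029, 0, 0, 1, 0.0011, -0.0043, 0, 0, 1, 0.0016, -0.0057, 0, 0],
)

```text
time_s: 26.1
eef_pos: [0.6078, -0.0504, 0.0905]
tool_rot: [0.0, 0.138, 0.99, -0.0]
wrist_force: [0.1, 1.4, -0.1]
width: -0.0002
grasp_force: 0.6
```

play_rows(
  commands=[1, 0.0006, -0.0013, 0, 0, 1, 0.0012, -0.0027, 0, 0, 1, 0.0018, -0.004, 0, 0, 1, 0.0025, -0.0054, 0, 0],
)

```text
time_s: 26.43
eef_pos: [0.6039, -0.0549, 0.0905]
tool_rot: [0.0, 0.138, 0.99, -0.0]
wrist_force: [0.4, 0.7, -0.5]
width: -0.0001
grasp_force: 0.5
```

play_rows(
  commands=[1, 0.0008, -0.0012, 0, 0, 1, 0.0016, -0.0025, 0, 0, 1, 0.0025, -0.0037, 0, 0, 1, 0.0034, -0.0049, 0, 0],
)

```text
time_s: 26.77
eef_pos: [0.5992, -0.0587, 0.0905]
tool_rot: [0.0, 0.138, 0.99, -0.0]
wrist_force: [0.5, 0.4, 0.8]
width: -0.0003
grasp_force: 0.5
```

play_rows(
  commands=[1, 0.001, -0.001, 0, 0, 1, 0.002, -0.002, 0, 0, 1, 0.003, -0.003, 0, 0, 1, 0.0041, -0.0041, 0, 0],
)

```text
time_s: 27.1
eef_pos: [0.5941, -0.0615, 0.0905]
tool_rot: [0.0, 0.138, 0.99, -0.0]
wrist_force: [1.5, 0.0, 0.6]
width: -0.0001
grasp_force: 0.5
```

play_rows(
  commands=[1, 0.0012, -0.0009, 0, 0, 1, 0.0024, -0.0018, 0, 0, 1, 0.0036, -0.0026, 0, 0, 1, 0.0049, -0.0034, 0, 0],
)

```text
time_s: 27.43
eef_pos: [0.5885, -0.0634, 0.0905]
tool_rot: [0.0, 0.138, 0.99, -0.0]
wrist_force: [1.1, 0.4, -0.0]
width: 0.0001
grasp_force: 0.4
```

play_rows(
  commands=[1, 0.0014, -0.0007, 0, 0, 1, 0.0028, -0.0013, 0, 0, 1, 0.0041, -0.0019, 0, 0, 1, 0.0054, -0.0025, 0, 0],
)

```text
time_s: 27.77
eef_pos: [0.5827, -0.0642, 0.0905]
tool_rot: [0.0, 0.138, 0.99, -0.0]
wrist_force: [0.9, -0.3, 0.2]
width: -0.0001
grasp_force: 0.6
```

play_rows(
  commands=[1, -0.006, 0.002, 0, 0, 1, -0.006, 0.002, -0.02, 0, 1, -0.006, 0.002, -0.037, 0, 1, 0.015, 0.028, -0.037, 0, 1, 0.0376, 0.054, -0.037, 0, 1, 0.0376, 0.054, -0.037, 0, 1, 0.0376, 0.054, -0.037, 0, 1, 0.0376, 0.054, -0.018, 0, 1, 0.0376, 0.054, 0, 0, 1, 0.0376, 0.054, 0, 0, 1, 0.032, 0.059, 0, 0, 1, 0.026, 0.0628, 0, 0],
)

```text
time_s: 28.77
eef_pos: [0.5759, 0.0029, 0.0911]
tool_rot: [0.001, 0.138, 0.99, -0.0]
wrist_force: [0.7, -1.0, 0.5]
width: -0.0
grasp_force: 0.0
```

Run:
```python
from h import *
goal(-14.4,30.8,.09,180);print(get_obs()["wrist_force"],get_obs()["grasp_force"])
```

```text
shift mm [0.9 0.1 1.1] turn -0.3 q6 -79.4 t 28.7667
[ 0.71552513 -1.04206887  0.50377918] 0.0
```

play_rows(
  commands=[1, -0.002, 0.0008, 0, 0, 1, -0.0042, 0.0015, 0, 0, 1, -0.0063, 0.0021, 0, 0, 1, -0.0085, 0.0027, 0, 0],
)

```text
time_s: 29.1
eef_pos: [0.5841, 0.0035, 0.091]
tool_rot: [0.0, 0.138, 0.99, -0.0]
wrist_force: [-0.3, 0.1, -0.9]
width: -0.0001
grasp_force: 0.5
```

play_rows(
  commands=[1, -0.0015, 0.0002, 0, 0, 1, -0.003, 0.0003, 0, 0, 1, -0.0045, 0.0004, 0, 0, 1, -0.0059, 0.0005, 0, 0],
)

```text
time_s: 29.43
eef_pos: [0.5896, 0.0024, 0.0904]
tool_rot: [-0.0, 0.138, 0.99, -0.0]
wrist_force: [-1.9, 0.4, -0.5]
width: -0.0
grasp_force: 0.5
```

play_rows(
  commands=[1, -0.0015, -0.0001, 0, 0, 1, -0.003, -0.0002, 0, 0, 1, -0.0045, -0.0003, 0, 0, 1, -0.0059, -0.0005, 0, 0],
)

```text
time_s: 29.77
eef_pos: [0.5952, 0.0004, 0.0903]
tool_rot: [-0.0, 0.138, 0.99, -0.0]
wrist_force: [-1.0, 0.6, -0.5]
width: 0.0
grasp_force: 0.4
```

play_rows(
  commands=[1, -0.0015, -0.0003, 0, 0, 1, -0.003, -0.0007, 0, 0, 1, -0.0044, -0.0011, 0, 0, 1, -0.0057, -0.0016, 0, 0],
)

```text
time_s: 30.1
eef_pos: [0.6005, -0.0027, 0.0905]
tool_rot: [0.0, 0.138, 0.99, 0.0]
wrist_force: [-1.4, 0.3, 0.5]
width: 0.0001
grasp_force: 0.4
```

play_rows(
  commands=[1, -0.0014, -0.0006, 0, 0, 1, -0.0028, -0.0012, 0, 0, 1, -0.0041, -0.0018, 0, 0, 1, -0.0054, -0.0025, 0, 0],
)

```text
time_s: 30.43
eef_pos: [0.6048, -0.0067, 0.0905]
tool_rot: [0.0, 0.138, 0.99, 0.0]
wrist_force: [-0.6, 1.2, 0.5]
width: 0.0003
grasp_force: 0.4
```

play_rows(
  commands=[1, -0.0012, -0.0008, 0, 0, 1, -0.0025, -0.0016, 0, 0, 1, -0.0037, -0.0025, 0, 0, 1, -0.0049, -0.0034, 0, 0],
)

```text
time_s: 30.77
eef_pos: [0.6079, -0.0106, 0.0902]
tool_rot: [-0.001, 0.138, 0.99, 0.001]
wrist_force: [-2.7, 3.4, 0.4]
width: 0.0002
grasp_force: 1.9
```

The force jumped, so this is probably the stop. I'll confirm with a 2 mm nudge.

play_rows(
  commands=[1, -0.0007, -0.0007, 0, 0, 1, -0.0014, -0.0014, 0, 0, 1, -0.0014, -0.0014, 0, 0],
)

```text
time_s: 31.02
eef_pos: [0.6081, -0.0112, 0.09]
tool_rot: [-0.002, 0.138, 0.99, 0.001]
wrist_force: [-3.6, 5.4, 1.3]
width: -0.0
grasp_force: 2.9
```

The stop is confirmed: the force rose and the motion stalled. I'll back off, lift clear and retreat.

play_rows(
  commands=[1, 0.004, 0.003, 0, 0, 1, 0.008, 0.006, 0, 0, 1, 0.008, 0.006, -0.02, 0, 1, 0.008, 0.006, -0.05, 0, 1, 0.008, 0.006, -0.085, 0, 1, 0.008, 0.006, -0.12, 0, 1, 0.008, 0.036, -0.12, 0, 1, 0.008, 0.07, -0.12, 0, 1, 0.008, 0.1, -0.12, 0, 1, 0.008, 0.12, -0.12, 0, 1, 0.008, 0.12, -0.12, 0, 1, 0.008, 0.12, -0.12, 0],
)

```text
time_s: 32.02
eef_pos: [0.6348, 0.1053, 0.2102]
tool_rot: [0.0, 0.137, 0.991, -0.001]
wrist_force: [0.5, -0.4, 0.0]
width: 0.0
grasp_force: 0.0
```

Run:
```python
from h import *
o=get_obs();print(o["eef_pos"],o["wrist_force"],o["time_s"])
wingfit(.0725)
im=read_camera("scene").max(2)
print([ (Y,proj("scene",[*jw(20,Y),.03])[0].round(1)) for Y in(112,115,120)])
for v in range(232,246): print(v," ".join(f"{x:3d}" for x in im[v,254:280]))
```

```text
[0.63475273 0.10526215 0.21020156] [ 0.5372486  -0.40329155  0.01349624] 32.0167
scene [(10, 229.7), (15, 220.0), (5, 213.0), (20, 195.3), (0, 185.9), (25, 176.9)]
top [(30, 97.7), (35, 96.9), (40, 89.2), (90, 88.1), (25, 81.5), (95, 79.3)]
[(112, array([263.2, 237.4])), (115, array([264.1, 237.9])), (120, array([265.6, 238.6]))]
232 163 161 158 157 155 154 156 159 157 157 160 158 147  97  63  82 138 177 176 176 176 172 176 175 172 174
233  97 149 162 159 157 158 154 156 154 158 159 151 121  66  74 129 186 180 176 173 173 175 175 174 177 174
234  63  78 108 149 164 161 160 156 155 156 158 148  82  66  64  77  82 119 179 175 173 175 174 173 180 179
235  62  61  62  77 108 150 164 160 158 159 145  83  65  68  75  79  76  71 115 174 171 173 175 173 178 180
236  65  63  65  67  66  78 111 149 166 152  99  66  70  72  78  76  72 115 179 175 170 173 171 173 173 177
237 124  69  82  61  64  62  64  77 103 107  69  69  75  78  74  74 113 176 176 174 174 173 175 174 176 172
238 168 158 119  58  63  65  66  66  67  70  63  67  79  78  75 111 171 171 173 175 173 175 173 178 173 171
239 162 160 166 166 133  66  60  66  64  63  68  76  81  81  73 112 177 173 175 173 168 168 176 181 176 173
240 160 159 162 151  77  62  75  69  62  63  73  84  84  78 117 180 175 169 170 169 171 173 175 171 170 171
241 164 164 155 111  57  71  76  71  73  72  81  79  80  73 112 173 168 165 169 173 172 173 175 175 173 173
242 161 167 152  54  66 118 184 155  74  76  81  79  77 111 176 176 173 174 174 175 171 174 175 176 175 171
243 165 152  64  61 111 180 179 176 150  70  72  76 118 183 176 175 175 175 176 174 171 172 174 177 172 169
244 154  70 104 177 174 176 174 172 171 176 157 114 183 183 176 171 173 177 176 175 174 171 174 175 178 176
245 115  57 116 181 179 173 172 173 174 175 177 178 179 182 176 173 174 176 173 175 179 179 176 175 180 183
```

The tube's corner at about (263.5,237) matches home, and the wings stand where the stop was felt. The arm is clear, so I'm handing in.

```bash
python3 -c "
from workcell import *
print(hand_in())"
```

```text
the job is handed in; nothing more can be done
None
```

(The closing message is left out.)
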